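# Hang up the saddle weight and show the bent tube's nut end to the inspection camera

### The arm

A 6-joint arm with a two-finger parallel gripper is mounted at the origin on the work surface. World frame = base frame: x ahead of the robot, y to its left, z up, the work surface at z = 0. Lengths are in m, angles in rad, forces in N, time in s.
With the tool pointing down it reaches from about 0.35 to 0.95 m from the base axis. Payload 17.4 kg.
Tool frame: the origin (TCP) lies midway between the tips of the shut fingers; the grasp point (between the pads) lies 19 mm behind it; z points along the fingers, y is the line along which they close (so a half turn about z gives the same grasp; the last joint's range is limited). The gripper opens to 93 mm and grips with 3 to 60 N. Pads are 15 mm wide; open, the fingers measure 128 mm over their backs; the gripper's body (75 mm by 188 mm) begins 65 mm behind the grasp point.
Start: joints at [1.159, 0.116, 1.442, -0, 1.584, -0.038], TCP at [0.246, 0.628, 0.219] pointing down, gripper open.
Joint ranges: [-2.83, 2.83], [-0.83, 2.19], [0.07, 2.5], [-1.14, 4.28], [0.01, 3], [-2.97, 2.97]. Speed limits (rad/s): [1.89, 1.89, 2.22, 3.14, 3.14, 3.14].

### API

Orientations are given as a unit quaternion [w, x, y, z].
In Python, from station import * gives the robot as it stands. The module is installed in compiled form; this text tells all that it offers.
- The arm moves only by the tool drive_tool, never from a script. Its argument "plan" is one flat list of numbers, 4 for each row, row after row: the shift along the tool's x, y, z in m, then the turn about the tool's z in degrees. A call has 1 to 20 rows; each row is the pose to reach, as a shift and turn from the pose commanded when the call began, along the tool's axes at that moment; what a row does not reach only later rows make up. A row lasts 1/12 s, in which the tool goes at most 41.7 mm and 7.16 degrees, less where a joint would pass 70% of its speed; a pose out of reach is approached as far as the arm can. A call with a gripper value outside its range is refused whole. "hand" is the opening, from 0 (shut) to 1 (fully open), set as the call begins (left out, the last holds). The fingers move at their own pace and stop on an object; the grip force is fixed at half the most. Time passes only in rows, so rows that repeat a pose let the fingers close. It gives the time, the measured TCP pose, the force, the opening and the grip force at its end, in the units of the state.
- get_state(): the state, without advancing time (a new reading comes with each control period).
- camera(name): name is "side" or "top"; returns the picture (480x640x3 uint8, red, green, blue); there is no depth.
- camera_info(name): a dict with "fx", "fy", "cx", "cy" (pixels), "R" (3x3) and "t" (3): a world point X has camera coordinates R X + t. Camera axes: x right, y down, z forward; pixel columns grow to the right and rows downward; lengths in m; the calibration is good to about 2 mm. A picture is of the moment at which its call begins. camera_info takes no time and is no camera call.
- sign_off(): hands the job in; it is judged then, once.
The state is a dict: "clock": time; "joints": joint angles; "joint_vel": joint speeds; "tau": joint torques, N m; "tool_pos": TCP position; "orientation": TCP orientation; "force": force on the tool from outside, world axes, zero at the start; "torque": the same for the moment, N m; "gripper_width": finger opening in m; "grip_force": force on a finger pad.
Only numpy, scipy, OpenCV 4.12 (cv2) and the standard library are available. Lean on these libraries where they do the work, as an engineer would, in place of code of your own. Each camera call takes 0.05 s, during which the arm holds its last target. There are 200 camera calls.

### The job

The bent tube on the V-rests is due for a picture of its nut end: first take the red saddle weight off it and hang the weight astride the blue rack bar, let go of it there, then lift the tube clear of the rests. Hold the tube in the air in front of the inspection camera with the open nut end looking straight and squarely into the lens, centred, 120 mm from the lens face, the tube in line with the camera's line of sight and its bend hanging downwards. Do not touch the camera or its stand, do not let tube or weight touch the bench top, leave the other things where they are, and finish while still holding the tube there, keeping it still.

Things in the scene. Friction and masses are not known exactly. Their poses are not given: they have to be found in the camera images.
- saddle: Inverted-U weight of red steel, 350 g, orange grip tab on top; starts astride the tube. Origin: centre of the underside of its strap, which rests on tube or bar. z up, x along tube or bar. Strap 36 (x) x 42 (y) x 8 mm; two legs 8 mm thick reach 56 mm below the origin, 26 mm apart inside. Tab 26 (x) x 16 (y) mm, 8 to 42 mm above the origin; pinch it across y.
- tube: Bent metal tube, 16 mm diameter, 200 g, loose in two V-rests. Origin: on the straight part's axis, near the centre of mass, about midway between the rests. x along the straight part to the nut, z away from the bent leg. Straight from x = -85 to 80 mm, then a brass hex nut 25 mm wide to x = 102; at the other end a leg hangs down at x = -113 to z = -78 mm.
- tube_mouth (a point): Centre of the open mouth of the tube, the flat end of the brass nut, at x = +102 mm on the tube's axis.
- tube_bend_tip (a point): The lower tip of the bent leg, at x = -113, z = -78 mm in the tube's frame.
- rests: Fixed yellow base plate 150 x 80 x 12 mm with posts at x = -55 and +55 mm, each topped by a V of thin rods (tips 122 mm above the bench, 32 mm to either side) in which the tube lies along x, its axis 107 mm above the bench. Origin: centre of the underside. The space under the tube between the posts is free.
- rack: Fixed rack: steel base plate 220 x 90 x 12 mm, blue horizontal bar 16 mm in diameter along x, its axis 150 mm above the bench, on two posts of the same rod at x = -95 and +95 mm. Origin: centre of the underside, below the bar's middle. A saddle hung on it has its origin 158 mm above the bench. Empty at the start.
- camera: Camera head fixed on the stand: white box, black lens barrel, orange ring. Origin: centre of the lens face, 285 mm above the bench. It looks along its -x, 20 degrees below level, roughly to the robot; y level. Head 58 (y) x 50 (z) mm, to x = +100 mm behind the lens face. With the tube rightly held, tube and camera axes are parallel, x to x, z to z.
- focus (a point): The point in the air 120 mm straight in front of the lens face on its line of sight, about 244 mm above the bench: where the tube mouth must be held.
- stand: The camera's stand: round foot 90 mm wide and aluminium post 18 mm thick, 305 mm high, standing behind the lens (post at x = +70 mm in the stand's frame). Origin on the bench, below the lens face; x level, away from the lens.
- tape_measure: Yellow tape measure case 68 x 36 x 62 mm standing on the bench, origin at the centre of its underside. Bystander.
- cal_sphere: Steel calibration ball on a stem and round foot, 60 mm wide, 82 mm high, origin at the centre of its underside. Bystander.
- mag_base: Black magnetic base block 60 x 50 x 55 mm with a blue knob and a steel pin on top (85 mm high in all), origin at the centre of its underside. Bystander.
- ring_gauge: Steel ring gauge lying flat, 80 mm outside, 48 mm inside, 20 mm high, origin at the centre of its underside. Bystander.
Mind the look-alikes: they are no part of the job. What is shaped like the rests but brown is not meant. Leave any black look-alike of the saddle alone.

How it is judged:
By the outcome, as a careful person would: the job done as asked, in the order asked, and still so for the second after the job is handed in, while the arm keeps its last pose, push and grip.
It also fails if it takes over 61 s, if anything falls off the work surface, if the arm or the gripper's body presses on something with over 40 N, if the wrist force passes 120 N, or if a joint passes its speed limit or range.

## Working session

There is one attempt and no reset: what is moved stays moved. The work goes in short steps, Python scripts to look and compute and a tool call to move; the robot and the scene stay as the last step left them, time stands still between calls to the robot, and variables do not carry over. Pictures are saved under pics/ and viewed, at most 10 in all, crops included, and the job is handed in when it is done.

Besides the shell and the picture viewer there is one more tool, called as name(argument=value, ...) on one line, values as JSON. drive_tool: Moves the arm, as the interface text tells. Its arguments: {"type":"object","properties":{"plan":{"type":"array"},"hand":{"type":"number"}},"required":["plan"]}

```bash
mkdir -p pics; python3 - <<'E'
from station import *
import cv2
s=get_state();print({k:s[k] for k in("clock","tool_pos","orientation","gripper_width")})
for n in("side","top"):
    cv2.imwrite(f"pics/{n}0.png",camera(n)[:,:,::-1]);i=camera_info(n);print(n,i)
E
```

```text
{'clock': 0.0, 'tool_pos': array([0.2463961 , 0.62818343, 0.21791737]), 'orientation': array([-1.28383972e-04,  1.85802020e-01,  9.82587032e-01, -5.62402203e-04]), 'gripper_width': 0.09337712772020114}
side {'fx': 538.9840395981842, 'fy': 538.9840395981842, 'cx': 319.04140580859814, 'cy': 242.71382408077477, 'R': array([[-0.64189983,  0.76653192, -0.01983512],
       [ 0.46513346,  0.36868068, -0.80481391],
       [-0.60960272, -0.52583589, -0.59319571]]), 't': array([ 0.32874813, -0.11905747,  1.97826826])}
top {'fx': 480.19814765532806, 'fy': 480.19814765532806, 'cx': 314.7377640942965, 'cy': 241.49156110430306, 'R': array([[-5.44372303e-03, -9.99984909e-01,  7.39609769e-04],
       [-9.96791299e-01,  5.36726836e-03, -7.98642571e-02],
       [ 7.98590822e-02, -1.17199548e-03, -9.96805474e-01]]), 't': array([0.03158716, 0.54266926, 1.49254454])}
```

View pics/side0.png

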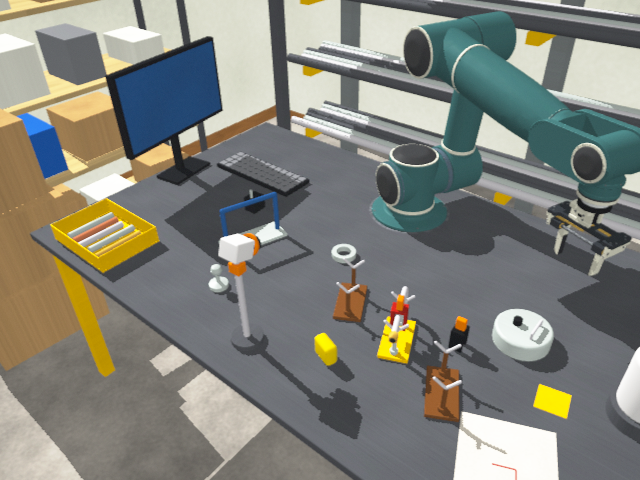

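View pics/top0.png

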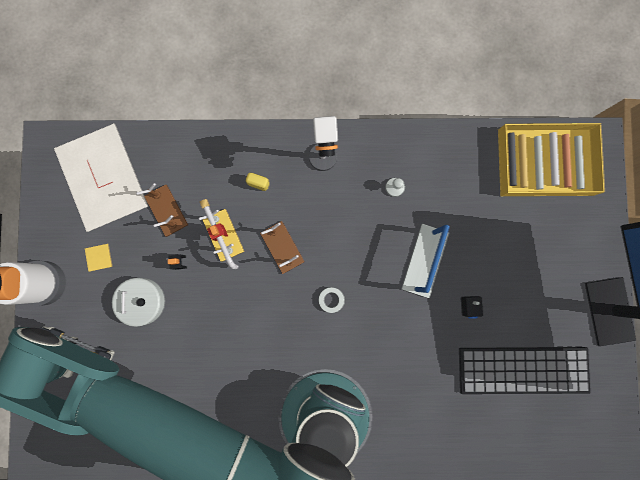

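Top view: the wanted tube and rests are the yellow ones at (222,235), with the red saddle at (217,231). Look-alikes are the brown rests at (165,210) and (282,247), and the black saddle at (176,262). The blue rack is at (430,260) and the camera at (326,140). In the side view the red saddle is at (400,310), the rack at (250,220) and the camera at (240,250).

The tool stays vertical, so I'll tilt the tube 20° in the grip by pressing it over the rack bar.

```bash
python3 - <<'E'
import cv2,numpy as np
t=cv2.imread("pics/top0.png");s=cv2.imread("pics/side0.png")
def c(im,x,y,w,h):return cv2.resize(im[y:y+h,x:x+w],(400,300),interpolation=cv2.INTER_CUBIC)
a=np.vstack([np.hstack([c(t,160,185,120,90),c(t,290,105,80,60)]),np.hstack([c(s,350,275,120,90),c(s,200,220,80,60)])])
cv2.imwrite("pics/crop1.png",a)
cv2.imwrite("pics/crop2.png",np.hstack([c(t,390,215,80,90),c(s,190,180,120,90)]))
E
```

```text
(no output)
```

View pics/crop1.png

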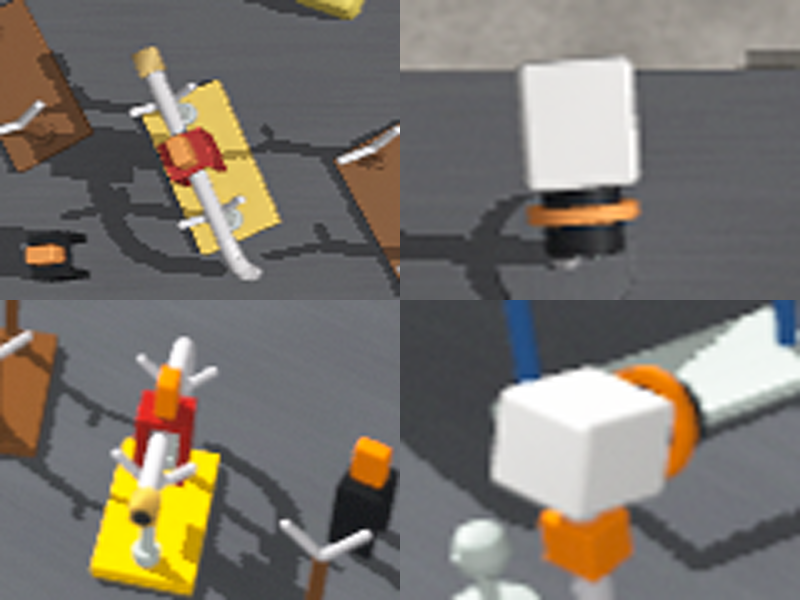

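The red saddle (orange tab at crop (180,150)) sits on the yellow rests; the nut is at crop (148,60). The camera's box corners are clear in both views. Next, the rack.

View pics/crop2.png

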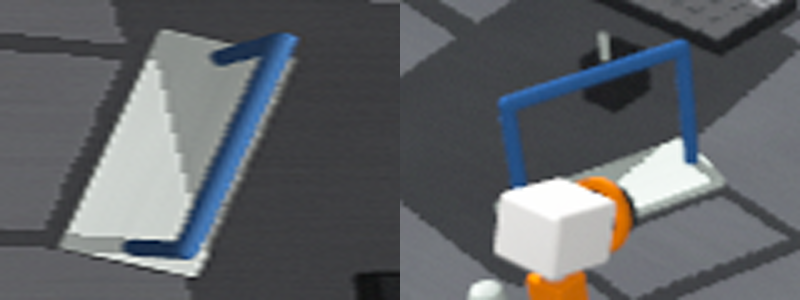

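```bash
cat >h.py <<'E'
from station import *
import numpy as np, cv2
from scipy.spatial.transform import Rotation as Ro
I={n:camera_info(n) for n in("side","top")}
def ray(n,p):
    i=I[n];d=i["R"].T@np.array([(p[0]-i["cx"])/i["fx"],(p[1]-i["cy"])/i["fy"],1.]);return -i["R"].T@i["t"],d/np.linalg.norm(d)
def onz(n,p,z):
    c,d=ray(n,p);return c+d*(z-c[2])/d[2]
def tri(pt,ps):
    A=0;b=0
    for n,p in(("top",pt),("side",ps)):
        c,d=ray(n,p);M=np.eye(3)-np.outer(d,d);A=A+M;b=b+M@c
    return np.linalg.solve(A,b)
def proj(n,X):
    i=I[n];c=i["R"]@np.asarray(X)+i["t"];return np.array([i["fx"]*c[0]/c[2]+i["cx"],i["fy"]*c[1]/c[2]+i["cy"]])
def move(P,yaw,grasp=True):
    "shift and turn to bring grasp point to P with tool x at yaw deg (mod 180)"
    s=get_state();R=Ro.from_quat(np.roll(s["orientation"],-1)).as_matrix()
    T=np.array(P,float)-(np.array([0,0,.019]) if grasp else 0)
    y0=np.degrees(np.arctan2(R[1,0],R[0,0]));tn=(-(yaw-y0)+90)%180-90
    print("pos",s["tool_pos"].round(4),"yaw",y0.round(2),"shift",(R.T@(T-s["tool_pos"])).round(4),"turn",round(tn,2),"j",np.round(s["joints"],2))
E
python3 - <<'E'
from h import *
t=cv2.imread("pics/top0.png");h=cv2.cvtColor(t,cv2.COLOR_BGR2HSV)
def cen(m,x,y,w,hh):
    q=np.zeros_like(m);q[y:y+hh,x:x+w]=m[y:y+hh,x:x+w];p=np.argwhere(q>0)[:,::-1];return p
nut=cen(cv2.inRange(h,(12,60,90),(26,170,255)),196,195,18,16);print("nut",len(nut),nut.mean(0),nut.min(0),nut.max(0))
tab=cen(cv2.inRange(h,(8,130,120),(20,255,255)),205,220,20,20);print("tab",len(tab),tab.mean(0),cv2.minAreaRect(tab.astype(np.float32)))
tu=cen(cv2.inRange(h,(0,0,130),(180,45,255)),200,200,42,70);np.save("tu.npy",tu);print(len(tu))
bl=cen(cv2.inRange(h,(100,120,60),(125,255,255)),400,215,60,90);r=cv2.minAreaRect(bl.astype(np.float32));print("bar",r,cv2.boxPoints(r).tolist())
a=lambda X,Y:(290+(X-400)*.2-.4,105+Y*.2-.4);b=lambda X,Y:(200+(X-400)*.2-.4,220+(Y-300)*.2-.4)
K=[tri(a(*p),b(*q)) for p,q in[((522,66),(587,367)),((630,57),(587,367)),]][:0]
P={"b+":((522,66),(585,430)),"b-":((630,57),(497,412)),"f-":((638,185),(587,367)),"f+":((530,190),(670,405))}
C={k:tri(a(*v[0]),b(*v[1])) for k,v in P.items()}
for k in C:print(k,C[k].round(4))
print("nut px->",onz("top",nut.mean(0),.107+.008),"tabtop",onz("top",tab.mean(0),.155))
E
```

```text
nut 64 [203.96875 203.     ] [200 199] [209 208]
tab 85 [214.12941176 230.17647059] ((216.17123413085938, 230.62327575683594), (12.991567611694336, 17.205049514770508), 69.44395446777344)
408
bar ((431.9256286621094, 257.818603515625), (14.102986335754395, 72.27153015136719), 17.52556800842285) [[414.31982421875, 290.15362548828125], [436.08306884765625, 221.2367401123047], [449.53143310546875, 225.48358154296875], [427.7681884765625, 294.40045166015625]]
b+ [0.8337 0.0287 0.3385]
b- [ 0.8413 -0.0265  0.3282]
f- [ 0.7784 -0.0314  0.3171]
f+ [0.7758 0.0243 0.3177]
nut px-> [0.65208893 0.35789129 0.115     ] tabtop [0.56640221 0.31836029 0.155     ]
```

The rack bar's top-view ends are at about (448,226) and (428,291), with the bar on the far side of its base as seen. Next, sub-pixel edges.

```bash
python3 - <<'E'
from h import *
t=cv2.imread("pics/top0.png").astype(float);g=t.mean(2)
def cross(v,thr):  # subpixel crossings
    k=np.where((v[:-1]-thr)*(v[1:]-thr)<0)[0];return k+(thr-v[k])/(v[k+1]-v[k])
# camera head side edges
L=[];Rr=[]
for r in range(121,140):
    c=cross(g[r,305:350],150);L.append((305+c[0],r));Rr.append((305+c[-1],r))
sides=[]
for e in(L,Rr):
    e=np.array(e);f=np.polyfit(e[:,1],e[:,0],1);print("res",np.std(e[:,0]-np.polyval(f,e[:,1])).round(2));sides.append(f)
B=[];F=[]
for c in range(318,334):
    k=cross(g[112:150,c],195);k2=cross(g[125:150,c],150);B.append((c,112+k[0]));F.append((c,125+k2[0]))
fb=[np.polyfit(*np.array(e).T,1) for e in(B,F)]
print("slopes deg",np.degrees(np.arctan([f[0] for f in sides+fb])).round(2))
def isect(s,f):  # col=s0*r+s1,row=f0*c+f1
    c=(s[0]*f[1]+s[1])/(1-s[0]*f[0]);return(c,f[0]*c+f[1])
Cn=[[isect(s,f) for s in sides] for f in fb]
b=[onz("top",p,.3427) for p in Cn[0]];print("back",np.round(b,4),"width",np.linalg.norm(b[0]-b[1]))
ln=.061;fr=[onz("top",p,.3427-np.sin(np.radians(20))*.064) for p in Cn[1]];print("front",np.round(fr,4),"len",np.linalg.norm((b[0]+b[1]-fr[0]-fr[1])/2))
d=(b[0]+b[1]-fr[0]-fr[1])/2;print("yaw long",np.degrees(np.arctan2(d[1],d[0])))
for e in(b,fr):d=e[0]-e[1];print("yaw edge",np.degrees(np.arctan2(-d[0],d[1])))
h=cv2.cvtColor(t.astype(np.uint8),cv2.COLOR_BGR2HSV)
# bar
bl=cv2.inRange(h,(100,110,50),(125,255,255));pts=[]
for r in range(234,283):
    c=np.where(bl[r,400:460])[0]+400;pts.append((c.mean(),r))
pts=np.array(pts);f=np.polyfit(pts[:,1],pts[:,0],1);print("bar res",np.std(pts[:,0]-np.polyval(f,pts[:,1])))
p=[onz("top",(np.polyval(f,r),r),.15) for r in(226.4,290.9)];d=p[0]-p[1];print("bar ends",np.round(p,4),"len",np.linalg.norm(d),"yaw",np.degrees(np.arctan2(d[1],d[0])))
print("tri",tri((446.5,228),(222,211)).round(4),tri((428,289.5),(275,194.5)).round(4))
# tube
m=cv2.inRange(h,(0,0,140),(180,45,255));pts=[]
for r in list(range(207,212))+list(range(241,254)):
    x0=205+(r-204)*.42
    c=np.where(m[r,:])[0];c=c[abs(c-x0)<9];print(r,c.min(),c.max(),end=';')
    pts.append((c.mean(),r))
print();hm=cv2.inRange(h,(12,60,90),(26,170,255))
E
```

```text
res 0.04
res 0.1
slopes deg [ 4.44  3.96 -4.57 -4.66]
back [[ 0.8316  0.0306  0.3427]
 [ 0.8359 -0.0267  0.3427]] width 0.05745336966597508
front [[ 0.7732  0.026   0.3208]
 [ 0.7777 -0.0316  0.3208]] len 0.06243696981788614
yaw long 4.687331462170535
yaw edge 4.378750651400847
yaw edge 4.456809528218295
bar res 0.2796402460698218
bar ends [[ 0.5743 -0.3521  0.15  ]
 [ 0.389  -0.2903  0.15  ]] len 0.19535289996518984 yaw -18.42093512821153
tri [ 0.5702 -0.3538  0.146 ] [ 0.3911 -0.2938  0.1449]
207 205 209;208 204 209;209 205 209;210 205 216;211 206 216;241 218 222;242 219 223;243 219 223;244 220 224;245 220 231;246 221 230;247 221 230;248 222 231;249 222 231;250 217 232;251 216 232;252 217 231;253 224 230;
```

```bash
python3 - <<'E'
from h import *
h=cv2.cvtColor(cv2.imread("pics/top0.png"),cv2.COLOR_BGR2HSV)
a=onz("top",(204,203),.107);b=onz("top",(221,243),.107);d=a-b;print(a,b,"tube yaw",np.degrees(np.arctan2(d[1],d[0])))
u=d/np.linalg.norm(d);T=onz("top",(214.1,230.2),.15);q=T-b;q[2]=0;print("tab",T,"along from nut c",(T-a)@u,"off",u[0]*q[1]-u[1]*q[0])
y=cv2.inRange(h,(22,100,100),(32,255,255));y[:,:195]=0;y[:203]=0;y[262:]=0;y[:,248:]=0
c=np.argwhere(y)[:,::-1].astype(np.float32);r=cv2.boxPoints(cv2.minAreaRect(c));w=[onz("top",p,.012)for p in r];print(np.round(w,3).tolist(),"ctr",np.mean(w,0),cv2.minAreaRect(c))
move([T[0],T[1],.24],22.5)
E
```

```text
[0.65338881 0.35964773 0.107     ] [0.53299864 0.30754192 0.107     ] tube yaw 23.40333560935308
tab [0.56685933 0.31949073 0.15      ] along from nut c -0.09536124545838609 off -0.0024837159948319365
[[0.619, 0.389, 0.012], [0.652, 0.314, 0.012], [0.514, 0.253, 0.012], [0.482, 0.327, 0.012]] ctr [0.56652224 0.32071963 0.012     ] ((222.77838134765625, 234.87631225585938), (46.908992767333984, 25.68825912475586), 66.03751373291016)
pos [0.2464 0.6282 0.218 ] yaw 158.58 shift [-0.4111 -0.1704 -0.0029] turn -43.92 j [ 1.16  0.12  1.44  0.    1.58 -0.04]
```

drive_tool(plan=[-0.411, -0.1695, -0.003, -45, -0.411, -0.1695, -0.003, -45, -0.411, -0.1695, -0.003, -45, -0.411, -0.1695, -0.003, -45, -0.411, -0.1695, -0.003, -45, -0.411, -0.1695, -0.003, -45, -0.411, -0.1695, -0.003, -45, -0.411, -0.1695, -0.003, -45, -0.411, -0.1695, -0.003, -45, -0.411, -0.1695, -0.003, -45, -0.411, -0.1695, -0.003, -45, -0.411, -0.1695, -0.003, -45, -0.411, -0.1695, -0.003, -45, -0.411, -0.1695, -0.003, -45, -0.411, -0.1695, -0.003, -45, -0.411, -0.1695, -0.003, -45], hand=1)

```text
clock: 1.43
tool_pos: [0.5664, 0.3215, 0.2217]
orientation: [-0.0, -0.205, 0.979, 0.0]
force: [0.3, 0.6, 0.6]
gripper_width: 0.093
grip_force: 0.0
```

```bash
python3 - <<'E'
from h import *
move([.567,.3205,.147],23.7);print(get_state()["clock"])
s=camera("side")[:,:,::-1]
cv2.imwrite("pics/s1.png",cv2.resize(s[200:380,310:510],(660,594),interpolation=cv2.INTER_CUBIC))
E
```

```text
pos [0.5664 0.3215 0.2217] yaw -156.34 shift [-0.0001 -0.0011  0.0937] turn -0.04 j [ 0.48  0.06  1.49  0.    1.59 -1.51]
1.4333
```

View pics/s1.png

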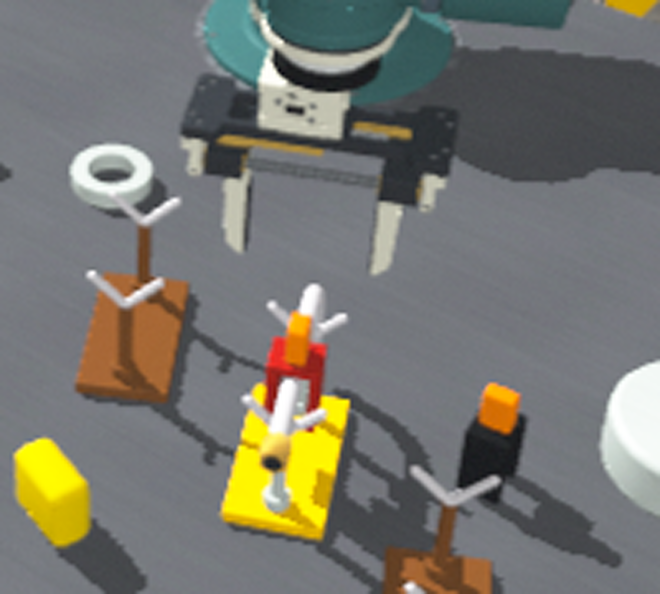

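The open fingers (tips at crop (235,250) and (380,272)) straddle the tab at (298,340). I'll go down and pinch.

drive_tool(plan=[0, -0.001, 0.03, 0, 0, -0.001, 0.055, 0, 0, -0.001, 0.075, 0, 0, -0.001, 0.087, 0, 0, -0.001, 0.093, 0, 0, -0.001, 0.093, 0, 0, -0.001, 0.093, 0])

```text
clock: 2.07
tool_pos: [0.5678, 0.32, 0.1297]
orientation: [0.0, -0.205, 0.979, 0.0]
force: [0.4, -0.1, 1.0]
gripper_width: 0.0926
grip_force: 0.0
```

drive_tool(plan=[0, 0, 0, 0, 0, 0, 0, 0, 0, 0, 0, 0, 0, 0, 0, 0, 0, 0, 0, 0, 0, 0, 0, 0, 0, 0, 0, 0, 0, 0, 0, 0, 0, 0, 0, 0, 0, 0, 0, 0, 0, 0, 0, 0], hand=0)

```text
clock: 2.98
tool_pos: [0.5676, 0.3196, 0.1286]
orientation: [-0.0, -0.204, 0.979, -0.0]
force: [-0.2, 0.4, 0.1]
gripper_width: 0.0242
grip_force: 0.0
```

drive_tool(plan=[0, 0, 0, 0, 0, 0, 0, 0, 0, 0, 0, 0, 0, 0, 0, 0, 0, 0, 0, 0, 0, 0, 0, 0], hand=0)

```text
clock: 3.48
tool_pos: [0.5676, 0.3196, 0.1287]
orientation: [0.0, -0.204, 0.979, 0.0]
force: [-0.7, 0.0, 1.0]
gripper_width: 0.0158
grip_force: 30.0
```

drive_tool(plan=[0, 0, -0.01, 0, 0, 0, -0.025, 0, 0, 0, -0.045, 0, 0, 0, -0.065, 0, 0, 0, -0.085, 0, 0, 0, -0.105, 0, 0, 0, -0.12, 0, 0, 0, -0.13, 0, 0, 0, -0.135, 0, 0, 0, -0.135, 0])

```text
clock: 4.32
tool_pos: [0.5678, 0.3196, 0.2647]
orientation: [0.001, -0.204, 0.979, 0.0]
force: [-0.1, -0.3, -3.0]
gripper_width: 0.0157
grip_force: 30.0
```

```bash
python3 - <<'E'
from h import *
s=get_state();print(s["force"],s["gripper_width"])
# bar refined by rays from both views at z .15 handled before; target over bar +50mm
d=np.array([np.cos(np.radians(-18.4)),np.sin(np.radians(-18.4))]);c=np.array([.481,-.322])+.05*d;print(c)
move([*c,.2825],-18.4)
cv2.imwrite("pics/t2.png",camera("top")[:,:,::-1])
E
```

```text
[-0.10901741 -0.27061836 -2.97486024] 0.01568296087543678
[ 0.5284438  -0.33778245]
pos [0.5678 0.3196 0.2647] yaw -156.42 shift [ 0.299  -0.5868  0.0008] turn 41.98 j [ 0.47  0.06  1.43 -0.    1.65 -1.51]
```

drive_tool(plan=[0.009, -0.018, 0, 1.3, 0.024, -0.047, 0, 3.4, 0.042, -0.082, 0, 5.9, 0.06, -0.117, 0, 8.4, 0.078, -0.153, 0, 10.9, 0.096, -0.188, 0, 13.4, 0.114, -0.223, 0, 16, 0.132, -0.258, 0, 18.5, 0.15, -0.294, 0, 21, 0.167, -0.329, 0, 23.5, 0.185, -0.364, 0, 26, 0.203, -0.399, 0, 28.6, 0.221, -0.434, 0, 31.1, 0.239, -0.47, 0, 33.6, 0.257, -0.505, 0, 36.1, 0.272, -0.534, 0, 38.2, 0.284, -0.558, 0, 39.9, 0.293, -0.575, 0, 41.2, 0.299, -0.587, 0, 42, 0.299, -0.587, 0, 42])

```text
clock: 6.03
tool_pos: [0.5279, -0.3399, 0.262]
orientation: [-0.001, 0.161, 0.987, 0.0]
force: [0.2, -0.5, -3.6]
gripper_width: 0.0159
grip_force: 30.0
```

drive_tool(plan=[0, 0, 0, 0, 0, 0, 0, 0, 0, 0, 0, 0])

```text
clock: 6.28
tool_pos: [0.5287, -0.337, 0.2636]
orientation: [-0.0, 0.159, 0.987, 0.0]
force: [0.1, -0.4, -2.5]
gripper_width: 0.0157
grip_force: 30.0
```

```bash
python3 - <<'E'
from h import *
move([.5284,-.3378,.20],-18.4)
t=camera("top")[:,:,::-1];s=camera("side")[:,:,::-1]
a=cv2.resize(t[200:310,370:490],(436,400),interpolation=cv2.INTER_CUBIC);b=cv2.resize(s[140:260,190:300],(364,400),interpolation=cv2.INTER_CUBIC)
cv2.imwrite("pics/p3.png",np.hstack([a,b]))
E
```

```text
pos [ 0.5287 -0.337   0.2636] yaw 161.66 shift [-0.     -0.0009  0.0826] turn 0.06 j [-0.61  0.    1.49  0.    1.65 -1.86]
```

View pics/p3.png

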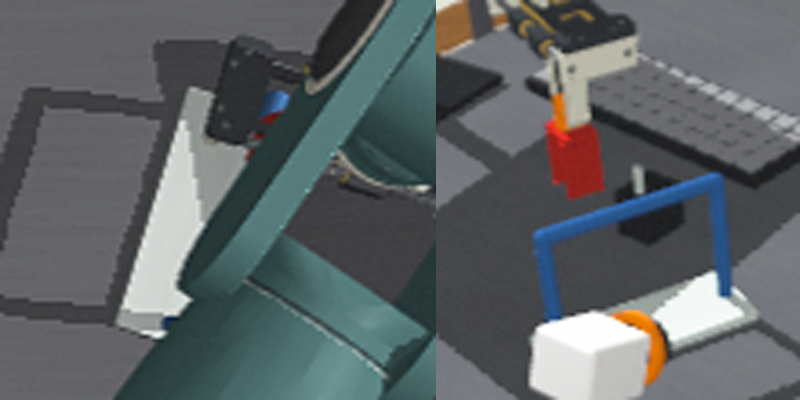

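The saddle hangs upright above the far half of the bar (side crop (572,160), bar below at y≈215). I'll cross-check the bar's sideways position from the side view.

```bash
python3 - <<'E'
from h import *
h=cv2.cvtColor(cv2.imread("pics/side0.png"),cv2.COLOR_BGR2HSV)
m=cv2.inRange(h,(100,110,50),(125,255,255))
n=np.array([np.sin(np.radians(18.4)),np.cos(np.radians(18.4))]);c=np.array([.481,-.322])
for x in range(230,272,8):
    r=np.where(m[185:225,x])[0]+185;P=onz("side",(x,r.mean()),.15);print(x,r.min(),r.max(),P.round(4),((P[:2]-c)@n).round(4))
for e in([.5743,-.3521],[.389,-.2903]):print((np.array(e)-c)@n)
E
```

```text
230 206 210 [ 0.5461 -0.3419  0.15  ] 0.0017
238 203 208 [ 0.5197 -0.3325  0.15  ] 0.0022
246 200 206 [ 0.493  -0.3231  0.15  ] 0.0028
254 198 203 [ 0.4659 -0.3135  0.15  ] 0.0033
262 195 201 [ 0.4385 -0.3038  0.15  ] 0.0039
270 193 197 [ 0.4084 -0.2962  0.15  ] 0.0016
0.0008888871966653152
0.0010396581699971292
```

drive_tool(plan=[0, 0.001, 0.01, 0, 0, 0.001, 0.02, 0, 0, 0.001, 0.03, 0, 0, 0.001, 0.04, 0, 0, 0.001, 0.05, 0, 0, 0.001, 0.06, 0, 0, 0.001, 0.07, 0, 0, 0.001, 0.078, 0, 0, 0.001, 0.084, 0, 0, 0.001, 0.087, 0, 0, 0.001, 0.089, 0, 0, 0.001, 0.089, 0, 0, 0.001, 0.089, 0])

```text
clock: 7.47
tool_pos: [0.5289, -0.3371, 0.1751]
orientation: [0.0, 0.16, 0.987, -0.0]
force: [-0.8, 0.1, -3.0]
gripper_width: 0.0155
grip_force: 30.0
```

drive_tool(plan=[0, 0, 0.001, 0, 0, 0, 0.002, 0, 0, 0, 0.003, 0, 0, 0, 0.003, 0, 0, 0, 0.003, 0])

```text
clock: 7.88
tool_pos: [0.5289, -0.3371, 0.1721]
orientation: [0.0, 0.16, 0.987, -0.0]
force: [-0.7, 1.0, 1.2]
gripper_width: 0.0159
grip_force: 30.0
```

Contact came at the expected height, so I'll release.

drive_tool(plan=[0, 0, 0, 0, 0, 0, 0, 0, 0, 0, 0, 0, 0, 0, 0, 0, 0, 0, 0, 0, 0, 0, 0, 0, 0, 0, 0, 0, 0, 0, 0, 0], hand=1)

```text
clock: 8.55
tool_pos: [0.5287, -0.337, 0.1716]
orientation: [-0.0, 0.16, 0.987, 0.0]
force: [-1.0, 0.8, 0.6]
gripper_width: 0.0643
grip_force: 0.0
```

drive_tool(plan=[0, 0, -0.01, 0, 0, 0, -0.03, 0, 0, 0, -0.06, 0, 0, 0, -0.09, 0, 0, 0, -0.11, 0, 0, 0, -0.11, 0, 0, 0, -0.11, 0])

```text
clock: 9.13
tool_pos: [0.529, -0.3372, 0.2835]
orientation: [0.001, 0.16, 0.987, -0.001]
force: [1.5, 0.3, -0.2]
gripper_width: 0.093
grip_force: 0.0
```

```bash
python3 - <<'E'
from h import *
move([.5665,.3205,.30],24)
s=camera("side")[:,:,::-1];cv2.imwrite("pics/s4.png",cv2.resize(s[140:260,190:300],(550,600),interpolation=cv2.INTER_CUBIC))
E
```

```text
pos [ 0.529  -0.3372  0.2835] yaw 161.58 shift [0.1722 0.6359 0.0016] turn -42.42 j [-0.61  0.    1.46  0.    1.68 -1.86]
```

View pics/s4.png

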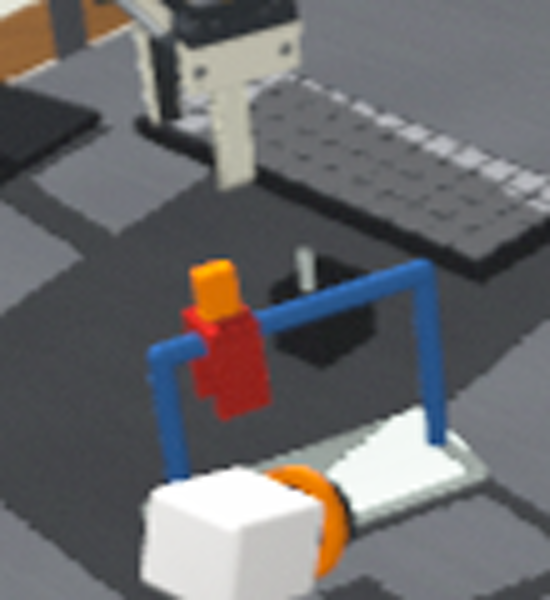

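The saddle hangs astride the bar (crop (230,340)), released, and the gripper is clear. Back to the tube.

drive_tool(plan=[0.005, 0.019, 0, -1.3, 0.014, 0.051, 0, -3.4, 0.024, 0.089, 0, -5.9, 0.034, 0.128, 0, -8.5, 0.044, 0.166, 0, -11, 0.054, 0.204, 0, -13.6, 0.065, 0.242, 0, -16.1, 0.075, 0.281, 0, -18.7, 0.085, 0.319, 0, -21.2, 0.095, 0.357, 0, -23.7, 0.105, 0.396, 0, -26.3, 0.116, 0.434, 0, -28.8, 0.126, 0.472, 0, -31.4, 0.136, 0.51, 0, -33.9, 0.146, 0.549, 0, -36.5, 0.155, 0.581, 0, -38.6, 0.162, 0.606, 0, -40.3, 0.167, 0.625, 0, -41.5, 0.17, 0.638, 0, -42.4, 0.17, 0.638, 0, -42.4])

```text
clock: 10.85
tool_pos: [0.5687, 0.3238, 0.2801]
orientation: [-0.001, -0.209, 0.978, -0.0]
force: [-0.2, -0.3, 0.2]
gripper_width: 0.0929
grip_force: 0.0
```

drive_tool(plan=[0, 0, 0, 0, 0, 0, 0.03, 0, 0, 0, 0.06, 0, 0, 0, 0.06, 0, 0, 0, 0.06, 0])

```text
clock: 11.27
tool_pos: [0.5687, 0.3206, 0.2209]
orientation: [-0.001, -0.207, 0.978, -0.0]
force: [-0.5, -0.3, 1.0]
gripper_width: 0.0933
grip_force: 0.0
```

```bash
python3 - <<'E'
from h import *
move([.569,.322,.1065],23.8)
s=camera("side")[:,:,::-1]
cv2.imwrite("pics/s5.png",s)
# tube mouth in side view
h=cv2.cvtColor(s.copy(),cv2.COLOR_BGR2HSV);m=cv2.inRange(h,(12,60,90),(26,170,255));m[:330]=0;m[365:]=0;m[:,:375]=0;m[:,410:]=0
p=np.argwhere(m)[:,::-1];print(len(p),p.mean(0),onz("side",p.mean(0),.107),tri((204,203),p.mean(0)))
E
```

```text
pos [0.5687 0.3206 0.2209] yaw -156.1 shift [-0.0012  0.0012  0.1334] turn 0.1 j [ 0.47  0.07  1.49 -0.    1.59 -1.51]
135 [392.44444444 344.65185185] [0.67680107 0.37272369 0.107     ] [0.65783277 0.3634984  0.08491838]
```

drive_tool(plan=[-0.001, 0.001, 0.03, 0, -0.001, 0.001, 0.06, 0, -0.001, 0.001, 0.085, 0, -0.001, 0.001, 0.105, 0, -0.001, 0.001, 0.12, 0, -0.001, 0.001, 0.129, 0, -0.001, 0.001, 0.133, 0, -0.001, 0.001, 0.133, 0, -0.001, 0.001, 0.133, 0])

```text
clock: 12.07
tool_pos: [0.5701, 0.3235, 0.0901]
orientation: [0.001, -0.208, 0.978, 0.0]
force: [-0.4, -0.2, -0.3]
gripper_width: 0.0928
grip_force: 0.0
```

drive_tool(plan=[0, 0, 0, 0, 0, 0, 0, 0, 0, 0, 0, 0, 0, 0, 0, 0, 0, 0, 0, 0, 0, 0, 0, 0, 0, 0, 0, 0, 0, 0, 0, 0, 0, 0, 0, 0, 0, 0, 0, 0, 0, 0, 0, 0, 0, 0, 0, 0, 0, 0, 0, 0, 0, 0, 0, 0, 0, 0, 0, 0, 0, 0, 0, 0, 0, 0, 0, 0], hand=0)

```text
clock: 13.48
tool_pos: [0.57, 0.3226, 0.0889]
orientation: [0.0, -0.208, 0.978, -0.001]
force: [2.4, -6.8, 2.1]
gripper_width: 0.0154
grip_force: 30.0
```

drive_tool(plan=[0, 0, -0.01, 0, 0, 0, -0.025, 0, 0, 0, -0.045, 0, 0, 0, -0.065, 0, 0, 0, -0.085, 0, 0, 0, -0.105, 0, 0, 0, -0.125, 0, 0, 0, -0.145, 0, 0, 0, -0.165, 0, 0, 0, -0.18, 0, 0, 0, -0.19, 0, 0, 0, -0.19, 0, 0, 0, -0.19, 0])

```text
clock: 14.57
tool_pos: [0.5695, 0.3234, 0.2786]
orientation: [0.0, -0.208, 0.978, 0.0]
force: [-0.8, 0.4, -2.2]
gripper_width: 0.0153
grip_force: 30.0
```

```bash
python3 - <<'E'
from h import *
s=camera("side")[:,:,::-1];cv2.imwrite("pics/s6.png",cv2.resize(s[190:390,300:500],(600,600),interpolation=cv2.INTER_CUBIC))
d=np.array([.949,-.3157]);u=np.array([.3157,.949]);b=np.array([.4814,-.3205])-.045*d;g=b-.04*u;print(b,g)
move([*g,.30],71.6)
E
```

```text
[ 0.438695  -0.3062935] [ 0.426067  -0.3442535]
pos [0.5694 0.3233 0.2776] yaw -156.02 shift [ 0.4022 -0.5516 -0.0029] turn -47.62 j [ 0.48  0.06  1.4   0.    1.68 -1.51]
```

View pics/s6.png

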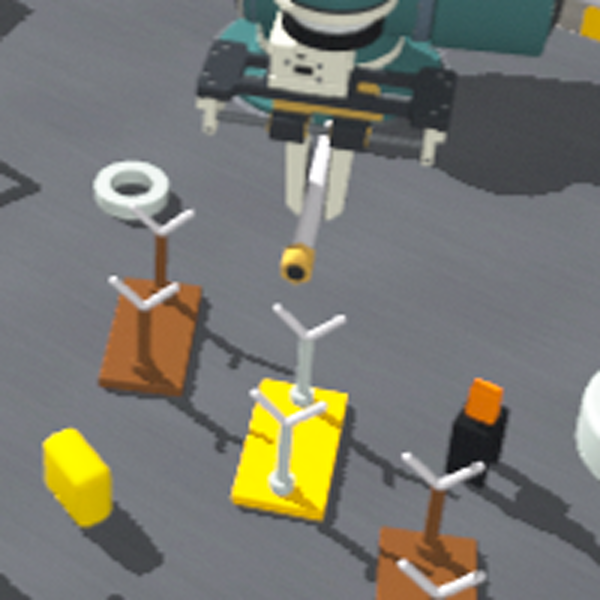

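The tube is lifted clear and level (nut at crop (296,265)) and the rests are empty. I'll carry it to the rack with the nut pointing −y, so that joint 6 stays in range.

drive_tool(plan=[0.007, -0.01, 0, 2.6, 0.017, -0.025, 0, 6.6, 0.035, -0.049, 0, 13.2, 0.053, -0.075, 0, 20.3, 0.072, -0.101, 0, 27.3, 0.09, -0.128, 0, 34.3, 0.109, -0.154, 0, 41.3, 0.127, -0.18, 0, 48.3, 0.146, -0.206, 0, 55.3, 0.164, -0.232, 0, 62.4, 0.183, -0.258, 0, 69.4, 0.201, -0.284, 0, 76.4, 0.22, -0.31, 0, 83.4, 0.238, -0.336, 0, 90.4, 0.256, -0.362, 0, 97.4, 0.275, -0.389, 0, 104.5, 0.293, -0.415, 0, 111.5, 0.312, -0.441, 0, 118.5, 0.33, -0.467, 0, 125.5, 0.343, -0.485, 0, 130.4])

```text
clock: 16.28
tool_pos: [0.4522, -0.2614, 0.2771]
orientation: [-0.001, 0.803, 0.596, -0.001]
force: [0.2, -0.2, -1.5]
gripper_width: 0.015
grip_force: 30.0
```

drive_tool(plan=[0, 0, 0, 1, 0, 0, 0, 2, 0, 0, 0, 2, 0, 0, 0, 2, 0, 0, 0, 2])

```text
clock: 16.7
tool_pos: [0.4535, -0.2584, 0.2785]
orientation: [-0.0, 0.81, 0.586, 0.0]
force: [0.5, 0.4, -2.5]
gripper_width: 0.0151
grip_force: 30.0
```

```bash
python3 - <<'E'
from h import *
move([.4513,-.2683,.175],71.6)
s=camera("side")[:,:,::-1];t=camera("top")[:,:,::-1]
cv2.imwrite("pics/p7.png",np.hstack([cv2.resize(s[110:270,190:350],(400,400)),cv2.resize(t[180:340,340:500],(400,400))]))
E
```

```text
pos [ 0.4535 -0.2584  0.2785] yaw 71.71 shift [-0.0101  0.001   0.1225] turn 0.11 j [-0.57 -0.23  1.68  0.    1.69 -0.25]
```

View pics/p7.png

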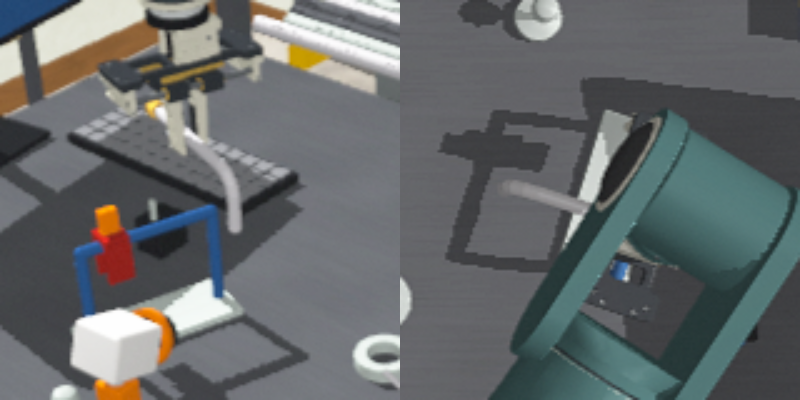

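The nut points away over the bar (side crop nut (152,108), leg tip (236,230)), clear of the saddle. I'll press down beside the bar to tilt the tube in the pads.

drive_tool(plan=[-0.01, 0.001, 0.02, 0, -0.01, 0.001, 0.045, 0, -0.01, 0.001, 0.07, 0, -0.01, 0.001, 0.09, 0, -0.01, 0.001, 0.105, 0, -0.01, 0.001, 0.115, 0, -0.01, 0.001, 0.122, 0, -0.01, 0.001, 0.125, 0, -0.01, 0.001, 0.125, 0, -0.01, 0.001, 0.125, 0])

```text
clock: 17.63
tool_pos: [0.4514, -0.2692, 0.1545]
orientation: [0.0, 0.811, 0.585, 0.0]
force: [1.2, 0.7, -2.2]
gripper_width: 0.0152
grip_force: 30.0
```

drive_tool(plan=[0, 0, 0.002, 0, 0, 0, 0.004, 0, 0, 0, 0.006, 0, 0, 0, 0.007, 0, 0, 0, 0.008, 0, 0, 0, 0.009, 0, 0, 0, 0.01, 0, 0, 0, 0.011, 0, 0, 0, 0.012, 0, 0, 0, 0.012, 0])

```text
clock: 18.47
tool_pos: [0.4511, -0.269, 0.1415]
orientation: [-0.0, 0.811, 0.585, 0.0]
force: [0.7, 2.3, 1.3]
gripper_width: 0.0152
grip_force: 30.0
```

```bash
python3 - <<'E'
from h import *
s=camera("side")[:,:,::-1]
cv2.imwrite("pics/p8.png",cv2.resize(s[140:260,190:310],(600,600),interpolation=cv2.INTER_CUBIC))
E
```

```text
(no output)
```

View pics/p8.png

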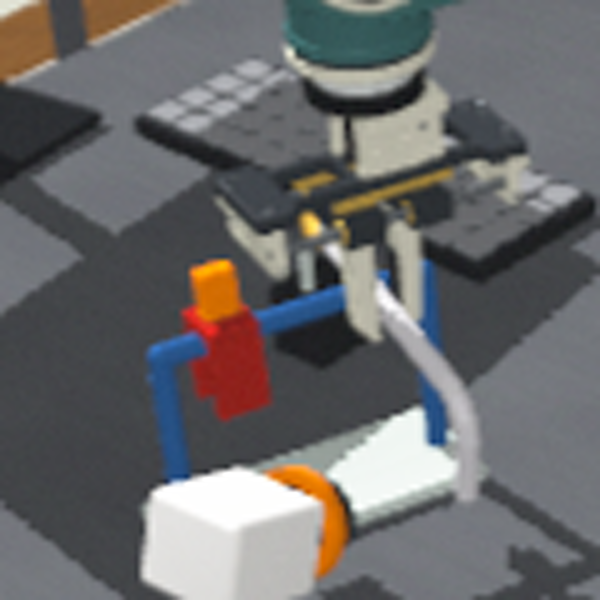

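The tube has begun to pivot (nut rising at crop (312,222), leg tip (470,490), about 3.5 N of reaction). I'll press on.

drive_tool(plan=[0, 0, 0.001, 0, 0, 0, 0.002, 0, 0, 0, 0.003, 0, 0, 0, 0.004, 0, 0, 0, 0.005, 0, 0, 0, 0.006, 0, 0, 0, 0.007, 0, 0, 0, 0.0075, 0, 0, 0, 0.008, 0, 0, 0, 0.008, 0])

```text
clock: 19.35
tool_pos: [0.451, -0.2691, 0.1336]
orientation: [0.0, 0.811, 0.585, -0.0]
force: [0.6, -1.2, 1.0]
gripper_width: 0.0153
grip_force: 30.0
```

```bash
cat >>h.py <<'E'
def tubemeas(tag):
    "side view: intersect rays of nut, leg tip and tube pixels with the tube's vertical plane; local coords (forward, z) from grasp point"
    st=get_state();R=Ro.from_quat(np.roll(st["orientation"],-1)).as_matrix();g=st["tool_pos"]-.019*R[:,2];f=-R[:,0];n=R[:,1]
    s=camera("side")[:,:,::-1].copy();cv2.imwrite(f"pics/{tag}.png",s);h=cv2.cvtColor(s,cv2.COLOR_BGR2HSV)
    def loc(p):
        c,d=ray("side",p);X=c+d*((g-c)@n)/(d@n);return (X-g)@f,X[2]-g[2]
    # rectify the plane: local forward -140..120 mm, z -130..60 mm, 1 px/mm
    U=np.array([[proj("side",g+f*(u/1000)+np.array([0,0,v/1000])) for u in range(-150,131)] for v in range(70,-140,-1)],np.float32)
    q=cv2.remap(s,U[...,0],U[...,1],cv2.INTER_CUBIC);cv2.imwrite(f"pics/{tag}_r.png",q)
    return q,g,f,n
E
python3 - <<'E'
from h import *
q,g,f,n=tubemeas("m1");h=cv2.cvtColor(q,cv2.COLOR_BGR2HSV)
print(g,get_state()["force"])
m=cv2.inRange(h,(10,90,110),(28,255,255));p=np.argwhere(m);
k,l,st,ce=cv2.connectedComponentsWithStats(m)
for i in range(1,k):
    if st[i,4]>15:print("gold",ce[i]-[150,0],"z",70-ce[i][1],st[i])
w=cv2.inRange(h,(0,0,130),(180,50,255))
k,l,st,ce=cv2.connectedComponentsWithStats(w)
for i in range(1,k):
    if st[i,4]>60:print("white",st[i])
for u in range(-140,-15,8):
    r=np.where(w[:,u+150])[0];print(u,70-r.max() if len(r) else None,70-r.min() if len(r) else None,end='; ')
E
```

```text
[ 0.45102773 -0.26912707  0.15259101] [0.74522024 0.61912628 1.61058127]
gold [39.86607143 16.02901786] z 53.97098214285714 [158   0  62  35 448]
gold [99.17099567 26.495671  ] z 43.50432900432901 [214   6  67  41 462]
gold [59.29078014 40.90070922] z 29.099290780141843 [201  35  19  12 141]
gold [55.48484848 50.57575758] z 19.424242424242422 [202  48   8   6  33]
gold [105.625       59.27941176] z 10.720588235294116 [245  54  21  12 136]
white [   15     0   213   210 19766]
white [232  55  23  12 128]
white [266  90  15  28 294]
-140 None None; -132 -47 -43; -124 -57 -43; -116 -64 -34; -108 -71 -25; -100 -96 -20; -92 -109 -17; -84 -117 -16; -76 -122 -12; -68 -128 -9; -60 -128 70; -52 -114 70; -44 -120 70; -36 -127 70; -28 -134 70; -20 -139 69;
```

drive_tool(plan=[0, 0, -0.01, 0, 0, 0, -0.03, 0, 0, 0, -0.05, 0, 0, 0, -0.07, 0, 0, 0, -0.09, 0, 0, 0, -0.11, 0, 0, 0, -0.125, 0, 0, 0, -0.135, 0, 0, 0, -0.135, 0, 0, 0, -0.135, 0])

```text
clock: 20.23
tool_pos: [0.4511, -0.269, 0.2683]
orientation: [-0.0, 0.811, 0.585, -0.0]
force: [-0.3, -0.3, -3.2]
gripper_width: 0.0155
grip_force: 30.0
```

```bash
python3 - <<'E'
from h import *
move([.48,-.026,.2876],4.5)
s=get_state();print(s["force"],s["torque"])
E
```

```text
pos [ 0.4511 -0.269   0.2683] yaw 71.58 shift [ 0.2397 -0.0493 -0.0003] turn 67.08 j [-0.59 -0.22  1.69  0.    1.68 -0.26]
[-0.25598766 -0.29364812 -3.16642972] [-0.1249295   0.12421472  0.02836346]
```

drive_tool(plan=[0.005, -0.001, 0, -2.3, 0.012, -0.002, 0, -5.6, 0.024, -0.005, 0, -11.3, 0.037, -0.008, 0, -17.5, 0.05, -0.01, 0, -23.7, 0.064, -0.013, 0, -29.9, 0.077, -0.016, 0, -36.1, 0.09, -0.018, 0, -42.3, 0.103, -0.021, 0, -48.5, 0.116, -0.024, 0, -54.8, 0.13, -0.026, 0, -61, 0.143, -0.029, 0, -67.2, 0.156, -0.032, 0, -73.4, 0.169, -0.035, 0, -79.6, 0.182, -0.037, 0, -85.8, 0.196, -0.04, 0, -92, 0.209, -0.043, 0, -98.2, 0.222, -0.045, 0, -104.5, 0.233, -0.048, 0, -109.6, 0.24, -0.049, 0, -112.9])

```text
clock: 21.9
tool_pos: [0.48, -0.0248, 0.2671]
orientation: [-0.001, -0.042, 0.999, 0.0]
force: [-0.1, -0.2, -2.0]
gripper_width: 0.0149
grip_force: 30.0
```

drive_tool(plan=[0, 0, 0, 0, 0, 0, 0, 0, 0, 0, 0, 0, 0, 0, 0, 0])

```text
clock: 22.23
tool_pos: [0.4803, -0.0263, 0.2682]
orientation: [-0.0, -0.038, 0.999, -0.0]
force: [0.5, -0.6, -3.4]
gripper_width: 0.0148
grip_force: 30.0
```

```bash
python3 - <<'E'
from h import *
q,g,f,n=tubemeas("m2");h=cv2.cvtColor(q,cv2.COLOR_BGR2HSV)
t=camera("top")[:,:,::-1].copy();cv2.imwrite("pics/m2t.png",t)
print(g,get_state()["gripper_width"])
m=cv2.inRange(h,(10,90,110),(28,255,255))
k,l,st,ce=cv2.connectedComponentsWithStats(m)
for i in range(1,k):
    if st[i,4]>15:print("gold",ce[i]-[150,0],"z",70-ce[i][1],st[i])
w=cv2.inRange(h,(0,0,120),(180,60,255))
for u in list(range(-146,-20,8))+list(range(14,110,8)):
    k,l,st,ce=cv2.connectedComponentsWithStats(w[:,u+150:u+151].copy());print(u,[(70-s[1]-s[3]+1,70-s[1]) for s in st[1:] if s[3]>3])
ht=cv2.cvtColor(t,cv2.COLOR_BGR2HSV);mt=cv2.inRange(ht,(10,60,90),(28,255,255));pm=proj("top",g+.091*.94*f+[0,0,.031]);print("expect nut top",pm)
x,y=pm.astype(int);sub=mt[y-20:y+20,x-20:x+20];p=np.argwhere(sub);print(len(p),p.mean(0)[::-1]+[x-20,y-20])
E
```

```text
[ 0.48028144 -0.02630925  0.28724113] 0.015202233785479125
gold [-64.71755725   9.6221374 ] z 60.37786259541985 [ 66   0  41  24 262]
gold [-27.86026201  10.50655022] z 59.493449781659386 [105   0  39  23 229]
gold [-20.46323529  24.77205882] z 45.22794117647059 [120  19  16  16 136]
gold [85.41741742 40.05605606] z 29.943943943943943 [212  20  50  40 999]
-146 [(np.int32(39), np.int32(70)), (np.int32(-139), np.int32(2))]
-138 [(np.int32(43), np.int32(70)), (np.int32(-139), np.int32(2))]
-130 [(np.int32(46), np.int32(70)), (np.int32(-139), np.int32(1))]
-122 [(np.int32(48), np.int32(70)), (np.int32(-139), np.int32(3))]
-114 [(np.int32(51), np.int32(70)), (np.int32(-139), np.int32(2))]
-106 [(np.int32(56), np.int32(70)), (np.int32(-139), np.int32(2))]
-98 [(np.int32(62), np.int32(70)), (np.int32(-139), np.int32(6))]
-90 [(np.int32(66), np.int32(70)), (np.int32(-139), np.int32(12))]
-82 [(np.int32(-139), np.int32(18))]
-74 [(np.int32(14), np.int32(21)), (np.int32(-139), np.int32(2))]
-66 [(np.int32(20), np.int32(25)), (np.int32(-139), np.int32(6))]
-58 [(np.int32(24), np.int32(32)), (n
[... 232 characters left out ...]
t32(54)), (np.int32(-5), np.int32(12)), (np.int32(-139), np.int32(-15))]
22 [(np.int32(-139), np.int32(59))]
30 [(np.int32(-139), np.int32(70))]
38 [(np.int32(-139), np.int32(70))]
46 [(np.int32(37), np.int32(45)), (np.int32(-139), np.int32(24))]
54 [(np.int32(44), np.int32(47)), (np.int32(-139), np.int32(28))]
62 [(np.int32(24), np.int32(32)), (np.int32(-139), np.int32(14))]
70 [(np.int32(-136), np.int32(10))]
78 [(np.int32(-126), np.int32(13))]
86 [(np.int32(-118), np.int32(13))]
94 [(np.int32(-107), np.int32(11)), (np.int32(-139), np.int32(-130))]
102 [(np.int32(-99), np.int32(12)), (np.int32(-139), np.int32(-118))]
expect nut top [333.83569347 223.15493346]
56 [334.01785714 222.375     ]
```

```bash
python3 - <<'E'
import cv2,numpy as np
q=cv2.imread("pics/m2_r.png");g=q.mean(2).astype(int)
for u in(30,40,50,60,70):print("u",u,"z40..-10",[int(g[70-z,u+150]) for z in range(44,-11,-2)])
for z in(-50,-65,-80,-95,-105,-110,-115,-120):print("z",z,"u-130..-40",[int(g[70-z,u+150]) for u in range(-130,-36,3)])
h=cv2.cvtColor(q,cv2.COLOR_BGR2HSV)
print("hole V, rows z 44..14, cols 80..116");sub=h[26:60:3,230:268:3,2];print(sub)
E
```

```text
u 30 z40..-10 [185, 185, 187, 186, 186, 187, 188, 188, 187, 187, 188, 182, 174, 169, 167, 168, 171, 172, 171, 168, 163, 160, 153, 144, 135, 130, 128, 128]
u 40 z40..-10 [162, 162, 158, 152, 148, 150, 152, 133, 119, 125, 130, 138, 154, 168, 170, 172, 171, 169, 165, 158, 143, 131, 129, 127, 127, 127, 127, 127]
u 50 z40..-10 [126, 121, 109, 93, 79, 75, 71, 75, 82, 132, 184, 188, 178, 174, 171, 169, 167, 156, 143, 133, 128, 126, 126, 128, 127, 125, 125, 125]
u 60 z40..-10 [76, 75, 74, 74, 73, 61, 81, 186, 242, 218, 195, 174, 171, 165, 160, 157, 146, 133, 128, 128, 126, 126, 126, 125, 125, 127, 128, 128]
u 70 z40..-10 [75, 71, 75, 88, 130, 174, 185, 177, 160, 147, 137, 132, 127, 125, 125, 125, 125, 125, 126, 126, 125, 124, 125, 126, 126, 126, 126, 126]
z -50 u-130..-40 [126, 126, 126, 125, 124, 122, 124, 138, 155, 165, 168, 169, 167, 163, 166, 173, 170, 153, 131, 118, 120, 122, 123, 123, 123, 124, 125, 125, 124, 124, 124, 124]
z -65 u-130..-40 [123, 122, 122, 121, 119, 131, 151, 168, 176, 184, 182, 184, 190, 198, 210, 213, 203, 179, 146, 126, 125, 123, 125, 124, 123, 124, 124, 125, 126, 1
[... 1082 characters left out ...]
24]
hole V, rows z 44..14, cols 80..116
[[ 89  85 110 156 187 201 197 178 179 160 120  83  76]
 [176 184 198 211 200 138  92  97 127 131 116 102  77]
 [235 212 221 206 138  65  44  62  97 120 134  95  75]
 [215 208 208 164  78  49  47  51 102 166 136  80  76]
 [198 199 184 122  46  46  44  46 142 148  88  76  76]
 [188 195 172 101  46  46  46 104 146 105  78  75  75]
 [183 187 165 109  72  77 114 165 125  79  76  77  79]
 [171 183 175 163 158 162 183 144  89  76  76  79  78]
 [164 181 188 179 166 156 121  88  76  74  77  77  77]
 [158 151 142 130 103  89  76  75  73  83  79  72  78]
 [125 121 118 109 103  99  91  97 109  96  76  90  91]
 [121 132 129 129 126 123 121 133 122 108 119 125 119]]
```

drive_tool(plan=[0, 0, 0.01, 0, 0, 0, 0.03, 0, 0, 0, 0.05, 0, 0, 0, 0.065, 0, -0.01, 0, 0.073, 0, -0.02, 0, 0.077, 0, -0.03, 0, 0.077, 0, -0.04, 0, 0.077, 0, -0.048, 0, 0.077, 0, -0.054, 0, 0.077, 0, -0.058, 0, 0.077, 0, -0.0595, 0, 0.077, 0, -0.0595, 0, 0.077, 0, -0.0595, 0, 0.077, 0, -0.0595, 0, 0.077, 0])

```text
clock: 23.58
tool_pos: [0.5395, -0.0212, 0.1918]
orientation: [0.0, -0.039, 0.999, -0.0]
force: [-0.2, -0.4, -3.0]
gripper_width: 0.0153
grip_force: 30.0
```

```bash
python3 - <<'E'
from h import *
move([.5395,-.0211,.2105],4.5);q,g,f,n=tubemeas("m3")
t=camera("top")[:,:,::-1].copy();cv2.imwrite("pics/m3t.png",t);s=cv2.imread("pics/m3.png")
F=np.array([.6362,-.0135,.244]);ax=np.array([np.cos(np.radians(20))*np.cos(np.radians(4.5)),np.cos(np.radians(20))*np.sin(np.radians(4.5)),np.sin(np.radians(20))])
for nme,im in(("side",s),("top",t)):
    e=proj(nme,F-.011*ax);x,y=e.astype(int);h=cv2.cvtColor(im,cv2.COLOR_BGR2HSV);m=cv2.inRange(h,(10,70,90),(28,255,255));p=np.argwhere(m[y-12:y+13,x-12:x+13])[:,::-1]+[x-12,y-12]
    print(nme,"expected nut centre",e,"mouth",proj(nme,F),"gold",len(p),p.mean(0),p.min(0),p.max(0))
    x,y=proj(nme,F).astype(int);print(h[y-7:y+8,x-8:x+9,2])
h=cv2.cvtColor(t,cv2.COLOR_BGR2HSV);x,y=proj("top",F-.04*ax).astype(int)
for r in range(y-10,y+16,2):print(r,h[r,x-8:x+9,2],end='\n')
print(x)
E
```

```text
pos [ 0.5395 -0.0212  0.1918] yaw -175.52 shift [-0.      0.0001  0.0003] turn -0.02 j [-0.09 -0.17  1.77 -0.    1.55 -1.74]
side expected nut centre [286.31718242 232.92204788] mouth [283.86475201 233.62760476] gold 74 [286.90540541 232.59459459] [282 228] [292 238]
[[184 136 138 133 182 190 128 127 128 129 128 129 130 129 129 128 128]
 [189 136 139 135 187 239 224 129 128 128 128 128 129 130 130 131 128]
 [196 137 138 136 154 195 233 223 130 128 127 127 158 199 175 128 171]
 [238 223 197 152 159 166 188 221 202 165 221 232 224 237 242 241 236]
 [249 247 245 225 168 167 173 208 218 207 223 224 217 223 231 238 231]
 [250 250 250 248 224 167 179 183 137 121 172 209 204 203 209 218 221]
 [250 250 250 250 248 245 222 143  62  49 112 177 198 186 191 201 211]
 [250 250 251 251 251 249 215 109  45  44  59 151 196 179 177 179 185]
 [251 251 251 251 251 247 220 123  46  48  45 124 173 171 169 173 169]
 [251 251 251 252 246 222 193 158  92  47  61 145 179 160 164 172 159]
 [252 250 230 215 203 185 178 181 174 135 145 185 175 136 134 140 129]
 [218 208 189 180 176 179 165 125 162 178 147 142 1
[... 1676 characters left out ...]
8 109 107 106 107 106 107 106]
212 [114 114 114 113 114 114 111 112 113 113 112 110 111 111 110 110 110]
214 [115 115 115 115 114 114 115 115 116 115 115 116 115 114 115 114 113]
216 [118 116 117 118 118 118 117 118 117 118 119 119 118 117 116 118 115]
218 [121 121 121 121 121 121 121 119 120 118 119 118 119 118 119 117 118]
220 [121 123 121 121 120 122 122 121 121 122 122 123 122 119 121 120 121]
222 [125 126 124 124 123 124 124 124 125 124 123 123 125 123 123 122 123]
224 [126 127 128 128 128 128 127 128 126 127 127 126 127 127 126 127 127]
226 [125 125 126 125 126 124 126 127 127 127 125 128 128 127 127 127 127]
228 [123 123 124 122 123 123 125 123 124 123 124 124 125 123 124 124 124]
331
```

Mouth hole measured at side (284,233.5) against (283.9,233.6) expected, and top column 330.3 against 330.2. One last check of tilt from the leg tip.

```bash
python3 - <<'E'
from h import *
s=cv2.imread("pics/m3.png");g=s.mean(2)
F=np.array([.6362,-.0135,.244]);f=np.array([np.cos(np.radians(4.5)),np.sin(np.radians(4.5)),0]);z=np.array([0,0,1.])
def P(th,x,zz):
    c,q=np.cos(np.radians(th)),np.sin(np.radians(th));x-=.102;return proj("side",F+f*(x*c-zz*q)+z*(x*q+zz*c))
for th in(17,20,23):print(th,"tip",P(th,-.113,-.078).round(1),"leg mid",P(th,-.113,-.05).round(1),"straight x=.065",P(th,.065,0).round(1))
x,y=P(20,-.113,-.078).astype(int);print(x,y);print(g[y-14:y+7:2,x-12:x+13].astype(int))
print(get_state()["joint_vel"].round(3))
E
```

```text
17 tip [323.6 241.4] leg mid [325. 233.] straight x=.065 [292.1 230.6]
20 tip [322.2 245.1] leg mid [323.9 236.6] straight x=.065 [292.  231.3]
23 tip [320.8 248.7] leg mid [322.7 240.2] straight x=.065 [291.9 231.9]
322 245
[[177 170 170 154 131 123 120 120 120 120 121 120 170 212 203 192 190 177
  148 121 122 122 121 122 122]
 [168 143 128 125 124 124 123 123 121 122 119 118 183 216 195 192 185 160
  128 123 122 121 122 120 121]
 [128 125 126 125 126 125 124 126 124 124 122 141 194 209 195 191 182 153
  122 123 123 121 123 121 124]
 [123 124 125 124 126 125 126 126 126 126 127 174 210 201 192 188 168 139
  123 124 124 124 123 126 125]
 [123 124 125 124 125 124 124 125 126 125 126 187 218 194 194 184 157 124
  124 125 126 127 126 125 124]
 [124 126 127 126 125 125 127 126 125 125 159 202 206 193 190 174 146 128
  127 126 124 124 124 124 126]
 [126 126 126 125 127 126 126 126 125 125 143 180 195 194 188 165 130 126
  127 129 129 129 128 127 125]
 [125 125 125 126 126 127 126 126 123 125 127 129 136 138 137 132 125 126
  127 127 125 127 127 128 130]
 [127 125 127 127 125 127 124 125 127 126 127 126 124 127 127 127 126 125
  125 126 126 125 147 213 243]
 [108 128 127 128 127 126 128 127 126 125 125 127 127 126 126 126 125 126
  125 125 123 144 218 245 246]
 [ 73  79  88 107 126 127 127 127 128 125 126 124 126 123 125 127 124 124
  125 125 126 200 244 247 247]]
[-0.001  0.002 -0.001  0.001  0.001  0.   ]
```

```bash
python3 - <<'E'
from h import *
F=np.array([.6362,-.0135,.244]);f=np.array([np.cos(np.radians(4.5)),np.sin(np.radians(4.5)),0]);l=np.array([-f[1],f[0],0]);z=np.array([0,0,1.])
s=cv2.imread("pics/m3.png").mean(2)
for th in(17,18,19,20,21,22):
    c,q=np.cos(np.radians(th)),np.sin(np.radians(th));X=f*c+z*q;Z=-f*q+z*c;a=np.linspace(0,6.28,60)
    ring=lambda zz:np.array([proj("side",F-.215*X+zz*Z+.008*(np.cos(k)*X+np.sin(k)*l)) for k in a])
    r=ring(-.078);M=[ring(v) for v in np.linspace(-.03,-.078,60)];al=np.vstack(M)
    e=[(al[abs(al[:,1]-row)<.5][:,0].min().round(1),al[abs(al[:,1]-row)<.5][:,0].max().round(1)) for row in(235,239)]
    print(th,"bottom row",r[:,1].max().round(2),"edges at rows 235,239",e)
for row in(235,239):print(row,[int(v) for v in s[row,318:334]])
for c in(322,323,324,325):
    v=s[240:249,c];print(c,v.astype(int),"half at",240+np.interp(-(v.max()+126)/2,-v[2:],np.arange(2,9)))
E
```

```text
17 bottom row 242.49 edges at rows 235,239 [(np.float64(321.9), np.float64(327.4)), (np.float64(321.3), np.float64(326.7))]
18 bottom row 243.7 edges at rows 235,239 [(np.float64(321.8), np.float64(327.2)), (np.float64(321.0), np.float64(326.5))]
19 bottom row 244.9 edges at rows 235,239 [(np.float64(321.6), np.float64(327.1)), (np.float64(320.9), np.float64(326.3))]
20 bottom row 246.1 edges at rows 235,239 [(np.float64(321.4), np.float64(327.0)), (np.float64(320.7), np.float64(326.2))]
21 bottom row 247.29 edges at rows 235,239 [(np.float64(321.3), np.float64(326.9)), (np.float64(320.5), np.float64(326.0))]
22 bottom row 248.49 edges at rows 235,239 [(np.float64(321.2), np.float64(326.7)), (np.float64(320.4), np.float64(325.9))]
235 [124, 124, 122, 141, 194, 209, 195, 191, 182, 153, 122, 123, 123, 121, 123, 121]
239 [126, 125, 126, 187, 218, 194, 194, 184, 157, 124, 124, 125, 126, 127, 126, 125]
322 [211 206 203 195 172 136 126 124 127] half at 244.10747663551402
323 [192 193 192 194 182 138 127 127 126] half at 244.5114503816794
324 [193 190 189 188 175 137 126 127 126] half at 244.41304347826087
325 [181 174 170 165 150 132 125 127 126] half at 243.77906976744185
```

The tilt measures about 19°, the leg's edges match a plumb bend, and the arm is still. Handing in.

```bash
python3 -c "
from station import *
s=get_state();print(s['clock'],s['grip_force'],s['tool_pos']);print(sign_off())"
```

```text
23.6833 29.999861419200897 [ 0.539518   -0.02124136  0.19179818]
the job is handed in; nothing more can be done
None
```

I handed the job in at 23.7 s: the saddle hangs released astride the blue bar, and the tube is held still, bend down, with its mouth measured within about 2 mm of the focus point and its tilt at about 19° instead of 20°.

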